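Hang a printed gear on the inspection rail and light it with the hand lamp

ROBOT

A 6-joint arm with a two-finger parallel gripper is mounted at the origin on the work surface. World frame = base frame: x ahead of the robot, y to its left, z up, the work surface at z = 0. Lengths are in m, angles in rad, forces in N, time in s.
With the tool pointing down it reaches from about 0.35 to 0.975 m from the base axis. Payload 4.9 kg.
Tool frame: the origin (TCP) lies at the very end of the fingers, on their centre line; the grasp point (between the pads) lies 19 mm behind it; z points along the fingers, y is the direction in which the jaws open and shut (so a half turn about z gives the same grasp; the last joint's range is limited). The gripper opens to 85 mm and grips with 20 to 120 N. Pads are 22 mm wide; open, the fingers measure 114 mm over their backs; the gripper's body (76 mm by 85 mm) begins 54 mm behind the grasp point. The pads swing forward as they close: fully open they stand 13 mm farther back than shut.
Start: joints at [-1.23, 0.053, 1.613, -0, 1.476, -0.119], TCP at [0.277, -0.56, 0.231] pointing down, gripper open.
Joint ranges: [-3.01, 3.01], [-1.01, 2.22], [0.06, 2.58], [-1.02, 4.17], [0.09, 2.62], [-3.14, 3.14]. Speed limits (rad/s): [2.57, 2.57, 3.14, 3.14, 3.14, 3.14].

INTERFACE

Orientations are given as [roll, pitch, yaw] about the fixed x, y, z axes, in that order (R = Rz(yaw) Ry(pitch) Rx(roll)).
In Python, from bench import sensors, cams, job, nets gives the robot as it stands.
- The arm moves only by the tool send_rows, never from a script. Its argument "rows" is one flat list of numbers, 7 for each row, row after row: the shift along the tool's x, y, z each as a share of 0.4 m, from -1 to 1, then the turn, a rotation vector about the tool's x, y, z each as a share of 60 degrees, from -1 to 1, then the closure, from 0 (fully open) to 1 (shut). In form: [dx, dy, dz, rx, ry, rz, grip, dx, dy, dz, rx, ry, rz, grip, ...]. A call has exactly 10 rows; each row shifts and turns the commanded pose from where the row before left it, along the tool's axes as they then stand; what a row does not reach is not made up. A row lasts 1/8 s, in which the tool goes at most 62.5 mm and 10.7 degrees, less where a joint would pass 70% of its speed; a pose out of reach is approached as far as the arm can. A call with a number of a shift or a turn outside -1 to 1 is refused whole. A call with a gripper value outside its range is refused whole. The fingers move at their own pace and stop on an object; the grip force is fixed at half the most. Time passes only in rows, so rows that do not move let the fingers close, or fill a call up. It gives the time, the measured TCP pose, the force and the opening at its end, in the units of the state.
- sensors.read_state(): the state, without advancing time (a new reading comes with each control period).
- cams.grab_frame(name): name is "scene" or "top" or "wrist"; returns a dict with "image" (400x640x3 uint8, red, green, blue), "z_map" (400x640 float32, m along the optical axis (not along the pixel's ray), 0 where there is no reading), "fx", "fy", "cx", "cy" (pixels), "view" (4x4, takes a point from world to camera coordinates). Camera axes: x right, y up, looking along -z (the intrinsics and any distortion apply to the point x, -y, -z); pixel columns grow to the right and rows downward; lengths in m; the calibration is good to about 2 mm. A picture is of the moment at which its call begins.
- job.close_job(): hands the job in, once; it reports no verdict.
Trained networks look in the newest picture that a camera, given by its name, has taken for a name from the list of things; names that differ only in an ending like _2 or _b are one class to them, and where a whole thing is asked for, a point or a joint stands for the part that bears it (a point fixed in the world has none). Each returns a list of dicts, best first, with "conf" (0 to 1); they miss things now and then, are a little off and sometimes report something else, mostly with a low value. They report only what shows in the picture. A call takes as long as a camera call. They do not tell look-alikes from the thing itself.
- nets.boxes_of(camera, label): "rect" ([left, top, right, bottom] in pixels, round what is visible of it).
- nets.outline_of(camera, label): "pixels" (400x640 bool, what is visible of it) and "rect" ([left, top, right, bottom] in pixels, round what is visible of it).
The state is a dict: "clock": time; "joint_pos": joint angles; "dq": joint speeds; "joint_torque": joint torques, N m; "position": TCP position; "tcp_rot": TCP orientation; "wrist_force": force on the tool from outside, world axes, zero at the start; "torque": the same for the moment, N m; "opening": finger opening in m.
Only numpy, scipy, OpenCV 4.12 (cv2) and the standard library are available. Lean on these libraries where they do the work, as an engineer would, in place of code of your own. Each camera call takes 0.05 s, during which the arm holds its last target. There are 200 camera calls.

TASK

Take the yellow hanger with the printed orange gear off its stand, hook it onto the long rail over the blue sleeve with the gear facing the robot, slide it along the rail until it sits centred on the green sleeve, and let go of it. Then draw the inspection lamp out of its red holder, turn it to a slant about halfway between upright and level, and finish still holding it raised and steady in the gripper, its lens about 10 cm from the gear and its beam aimed at the gear's centre. Leave the spool, vase, glue bottle and scraper where they are.

Things in the scene. Friction and masses are not known exactly. Their poses are not given: they have to be found in the camera images.
- hanger: Yellow hanger (about 0.13 kg) straddling a bar like an upside-down U; starts on the stand, gear to the robot. Origin: on the bar's axis when hung. z up, y along the bar, -x the gear side. The front strip with the gear reaches 106 mm below the origin, at x -20 to -32 mm, 76 mm wide; the short back with a steel counterweight reaches x +29 and 36 mm down. Hangs within 0.15 rad of plumb.
- tab (a point): middle of the hanger's grip tab, 33 mm above the hanger's origin: the tab is 14 mm in x, 24 mm in y, from 12 to 54 mm above the origin; under it a roof (6 to 12 mm up) 30 mm in x by 36 mm in y
- slot (a point): mouth of the hanger's slot, 34 mm below its origin: about 36 mm wide (in x) here, narrowing to 22 mm at 20 mm below the origin and up to the roof, which rests on the bar's top
- gear_face (a point): centre of the front face of the orange gear (black bore, 76 mm across, 8 mm thick): 32 mm to the front (-x) and 68 mm below the hanger's origin
- rail: Long aluminium rail: a horizontal bar of 12 mm diameter and 420 mm length along its y axis on two end posts, bar axis 200 mm above the table, fixed. Origin on the table under the middle of the bar; -x is the robot's side.
- rail_mid (a point): middle of the bar's axis
- blue_sleeve: blue band, 50 mm long, flush on the rail: where the hanger is hooked on. Origin on the bar's axis at the band's centre. The blue and green bands lie on opposite halves of the rail, either way round
- green_sleeve: green band, 50 mm long, flush on the rail: the inspection mark. Origin on the bar's axis at the band's centre
- stand: Pick-up stand, fixed: a dark bar of 12 mm diameter, 130 mm long along its y axis on two end posts, bar axis 150 mm above the table; the gear hangs below this bar between the posts. Origin on the table under the bar's middle
- holder: Lamp holder, fixed: red cup on a black foot 90 mm square; bore 38 mm, floor 10 mm and rim 66 mm above the table. Origin on the table under the cup's axis
- lamp: Dark round inspection lamp, 150 mm long, about 0.12 kg, standing lens down in the holder. Origin: centre of the lens face; z runs along the lamp from lens to tail (the beam goes to -z). Head 31 mm across up to 36 mm, handle 24 mm across from 46 to 150 mm; centre of mass about 67 mm from the lens
- spool: small red filament spool with cardboard flanges lying flat, 100 mm across, 45 mm high; a bystander, origin at its underside
- vase: small printed green vase, 56 mm across, 66 mm high; a bystander, origin at its underside
- glue: glue bottle with a blue cap, 30 mm across, 95 mm high; a bystander, origin at its underside
- scraper: print scraper (spatula) lying flat, about 0.28 m long; a bystander, origin at its underside
Not all that is in view belongs to the job. There is more than one size of the lamp; the job needs the largest. Of the things shaped like the stand, the dark steel one is meant.

How it is judged:
By the outcome, as a careful person would: the job done as asked, in the order asked, and still so for the second after the job is handed in, while the arm keeps its last pose, push and grip.
It also fails if it takes over 64 s, if anything falls off the work surface, if the arm or the gripper's body presses on something with over 40 N, if the wrist force passes 120 N, or if a joint passes its speed limit or range.

## Working session

There is one attempt and no reset: what is moved stays moved. The work goes in short steps, Python scripts to look and compute and a tool call to move; the robot and the scene stay as the last step left them, time stands still between calls to the robot, and variables do not carry over. Pictures are saved under pics/ and viewed, about 8 in all and at most 12, crops included, and the job is handed in when it is done.

Besides the shell and the picture viewer there is one more tool, called by a JSON object that holds its "fn" and its "kwargs". send_rows: Moves the arm, as the interface text tells. Its arguments: {"type":"object","properties":{"rows":{"type":"array"}},"required":["rows"]}

```bash
ls; mkdir -p pics; cat > h.py <<'E'
import numpy as np, cv2
from bench import sensors, cams, job, nets
from scipy.spatial.transform import Rotation as R
def world(f):
    z=f["z_map"]; v,u=np.mgrid[0:400,0:640]
    c=np.stack([(u-f["cx"])/f["fx"]*z,-(v-f["cy"])/f["fy"]*z,-z,np.ones_like(z)],-1)
    p=c@np.linalg.inv(f["view"]).T
    p=p[...,:3]; p[z<=0]=np.nan
    return p
def proj(f,P):
    c=np.asarray(f["view"])@np.r_[P,1]
    return f["cx"]+f["fx"]*c[0]/-c[2], f["cy"]+f["fy"]*-c[1]/-c[2]
E
python3 - <<'E'
from h import *
s=sensors.read_state(); print(s)
ims=[]
for n in("scene","top"):
    f=cams.grab_frame(n); p=world(f); print(n,[k for k in f], f["fx"],f["cx"],f["cy"])
    cv2.imwrite(f"pics/{n}0.png",f["image"][...,::-1])
    for l in ["hanger","rail","blue_sleeve","green_sleeve","stand","holder","lamp","spool","vase","glue","scraper"]:
        for d in nets.outline_of(n,l):
            if d["conf"]<.3: continue
            q=p[d["pixels"]]; q=q[~np.isnan(q[:,0])]
            print(l,round(d["conf"],2),np.round(d["rect"]).astype(int).tolist(),"med",np.round(np.median(q,0),3),"lo",np.round(np.percentile(q,2,axis=0),3),"hi",np.round(np.percentile(q,98,axis=0),3))
E
```

```text
pics
{'clock': 0.0, 'joint_pos': array([-1.23001542e+00,  5.33443289e-02,  1.61427402e+00,  1.41741068e-05,
        1.47600684e+00, -1.18987386e-01]), 'dq': array([ 0.00072025, -0.00050117, -0.00042683,  0.00152856, -0.00051441,
       -0.00011718]), 'joint_torque': array([-1.16378660e-04, -3.93680549e+01, -3.70175958e+01, -1.52714742e-04,
        7.12100606e-03, -3.64584992e-06]), 'position': array([ 0.27714152, -0.55950714,  0.23008273]), 'tcp_rot': array([-3.13957616e+00, -2.55283608e-04,  4.59766682e-01]), 'wrist_force': array([-0.65478382,  0.66733751,  1.37780025]), 'torque': array([0.00620237, 0.01969951, 0.04449465]), 'opening': 0.08520245668767477}
scene ['image', 'z_map', 'fx', 'fy', 'cx', 'cy', 'view'] 422.3938748233936 322.13007524144274 197.30229172321788
hanger 0.97 [420, 187, 452, 241] med [0.442 0.289 0.128] lo [0.409 0.253 0.049] hi [0.47  0.316 0.204]
rail 0.81 [219, 195, 410, 324] med [0.657 0.1   0.097] lo [ 0.607 -0.209  0.002] hi [0.691 0.259 0.206]
blue_sleeve 0.73 [333, 223, 355, 232] med [0.659 0.115 0.204] lo [0.654 0.095 0.198] hi [0.663 0.138 0.208]
stand 
[... 2399 characters left out ...]
25] lo [ 0.437 -0.278  0.039] hi [ 0.463 -0.256  0.164]
lamp 0.39 [394, 246, 411, 254] med [ 0.346 -0.236  0.094] lo [ 0.336 -0.248  0.023] hi [ 0.354 -0.23   0.121]
spool 0.75 [312, 96, 344, 133] med [ 0.751 -0.01   0.044] lo [ 0.708 -0.054  0.001] hi [0.8   0.036 0.052]
spool 0.45 [297, 211, 321, 226] med [0.436 0.037 0.061] lo [ 0.414  0.015 -0.003] hi [0.464 0.063 0.072]
vase 0.48 [300, 209, 318, 227] med [0.437 0.036 0.061] lo [ 0.414  0.012 -0.003] hi [0.464 0.062 0.072]
scraper 0.7 [192, 110, 216, 199] med [0.702 0.39  0.005] lo [ 0.502  0.35  -0.005] hi [0.768 0.412 0.023]
scraper 0.33 [347, 139, 364, 145] med [ 0.643 -0.083  0.204] lo [ 0.636 -0.108  0.002] hi [ 0.677 -0.061  0.21 ]
```

```bash
python3 - <<'E'
import cv2,numpy as np
a=cv2.imread("pics/scene0.png")[145:395,150:510]; b=cv2.imread("pics/top0.png")
cv2.imwrite("pics/c1.png",cv2.resize(a,(800,555),interpolation=cv2.INTER_CUBIC))
cv2.imwrite("pics/c2.png",cv2.resize(b[90:310,170:450],(760,597),interpolation=cv2.INTER_CUBIC))
E
```

```text
(no output)
```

View pics/c1.png

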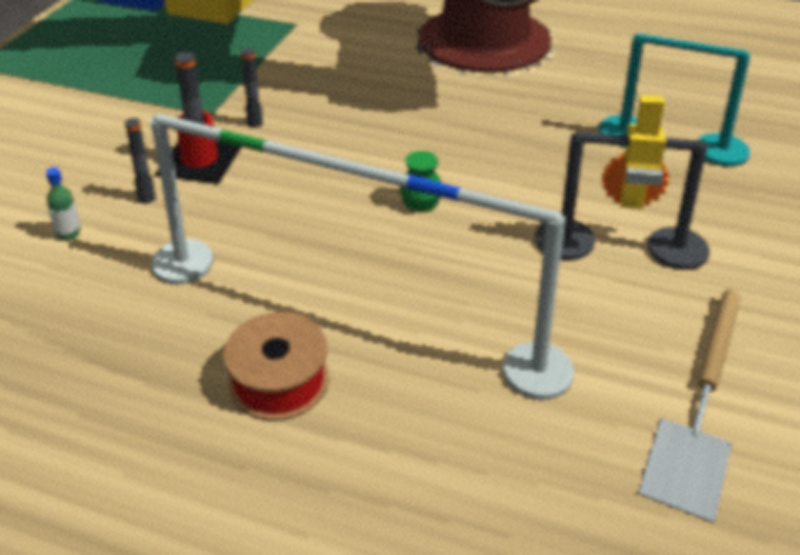

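View pics/c2.png

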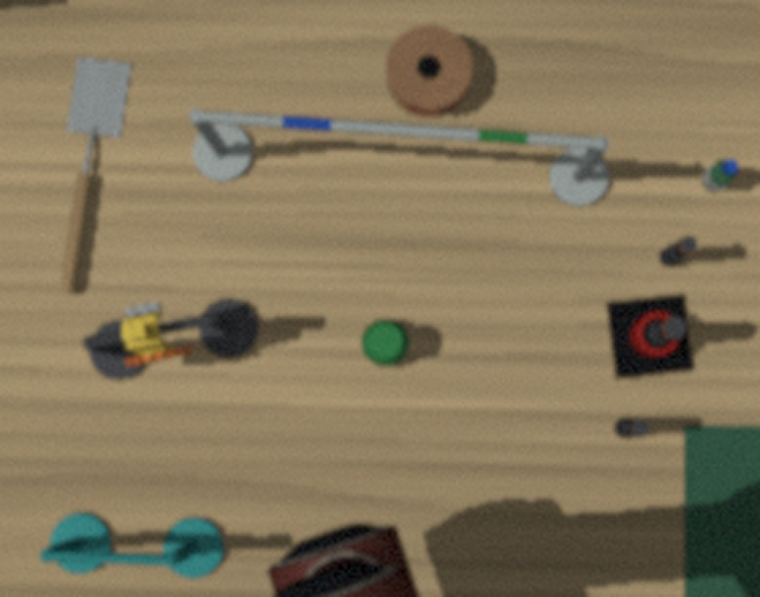

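The dark steel stand with the yellow hanger is at c1 (640,190). The teal stand at (690,95) is the look-alike. Of the three lamps in c1, the one in the red cup at (190,90) is the largest, with its tail at z 0.16 where the other two reach about 0.118. Next I fit the precise axes.

```bash
python3 - <<'E'
from h import *
def sel(p,lo,hi):
    m=np.all((p>lo)&(p<hi),-1); return p[m]
for n in("scene","top"):
    f=cams.grab_frame(n); p=world(f)
    im=f["image"].astype(int)
    t=sel(p,[.5,-.3,-.02],[.6,.3,.02]); print(n,"table z",np.median(t[:,2]).round(4))
    for nm,lo,hi in (("rail",[.58,-.2,.19],[.72,.25,.22]),("stand",[.38,.2,.143],[.5,.39,.165])):
        q=sel(p,lo,hi)
        if nm=="stand": q=q[(np.abs(q[:,1]-.285)>.028)]
        a=np.polyfit(q[:,1],q[:,0],1); 
        for _ in range(3):
            r=q[:,0]-np.polyval(a,q[:,1]); q=q[np.abs(r)<2.0*r.std()+.001]; a=np.polyfit(q[:,1],q[:,0],1)
        print(nm,len(q),"yaw",-np.arctan(a[0]).round(4),"x@y0",a[1].round(4),"x@.285",np.polyval(a,.285).round(4),"y",np.percentile(q[:,1],[1,99]).round(3),"z",np.percentile(q[:,2],[5,50,95]).round(4))
    m=np.all((p>[.38,.22,.165])&(p<[.5,.36,.23]),-1); q=p[m]
    print("tab",len(q),np.percentile(q,[2,50,98],axis=0).round(4).tolist())
    m=np.all((p>[.38,.22,.195])&(p<[.5,.36,.23]),-1); q=p[m]
    print("tabtop",len(q),np.percentile(q,[2,50,98],axis=0).round(4).tolist())
    m=np.all((p>[.38,-.35,.085])&(p<[.5,-.2,.2]),-1); q=p[m]
    print("lamp",len(q),np.percentile(q,[2,50,98],axis=0).round(4).tolist())
    m=np.all((p>[.38,-.35,.15])&(p<[.5,-.2,.2]),-1); q=p[m]
    print("lamptop",len(q),np.percentile(q,[2,50,98],axis=0).round(4).tolist())
    R_,G,B=im[...,0],im[...,1],im[...,2]
    up=np.all((p>[.6,-.2,.19])&(p<[.7,.25,.22]),-1)
    for nm,m in(("blue",up&(B>R_+50)&(B>G+30)),("green",up&(G>R_+30)&(G>B+20))):
        q=p[m]; print(nm,len(q),np.percentile(q,[2,50,98],axis=0).round(4).tolist())
E
```

```text
scene table z -0.0002
rail 1094 yaw -0.0547 x@y0 0.6523 x@.285 0.6678 y [-0.187  0.237] z [0.1962 0.2033 0.2068]
stand 196 yaw 0.207 x@y0 0.5034 x@.285 0.4436 y [0.214 0.353] z [0.1445 0.1521 0.1564]
tab 194 [[0.429, 0.2778, 0.1661], [0.4423, 0.2903, 0.1881], [0.4472, 0.3025, 0.2053]]
tabtop 69 [[0.4285, 0.2775, 0.1951], [0.4394, 0.2898, 0.202], [0.4451, 0.3012, 0.2057]]
lamp 232 [[0.4455, -0.2778, 0.0866], [0.4605, -0.2627, 0.1282], [0.4656, -0.2562, 0.1598]]
lamptop 55 [[0.443, -0.2805, 0.1505], [0.4564, -0.2658, 0.158], [0.4648, -0.2569, 0.1606]]
blue 127 [[0.652, 0.093, 0.1989], [0.6587, 0.1161, 0.2046], [0.6633, 0.14, 0.2081]]
green 96 [[0.6405, -0.1092, 0.1983], [0.6476, -0.0869, 0.2045], [0.6521, -0.0617, 0.2072]]
top table z -0.001
rail 690 yaw -0.0549 x@y0 0.6473 x@.285 0.663 y [-0.19   0.233] z [0.1977 0.2037 0.2091]
stand 135 yaw 0.2092 x@y0 0.4991 x@.285 0.4386 y [0.213 0.352] z [0.1464 0.153  0.1582]
tab 68 [[0.427, 0.2727, 0.1654], [0.436, 0.2854, 0.2001], [0.4488, 0.3025, 0.2091]]
tabtop 46 [[0.4278, 0.2764, 0.1964], [0.4347, 0.2884, 0.2019], [0.4418, 0.2995, 0.2095]]
lamp 95 [[0.44, -0.2811, 0.093], [0.4508, -0.2654, 0.156], [0.4625, -0.2576, 0.1647]]
lamptop 61 [[0.4405, -0.2812, 0.1518], [0.4513, -0.27, 0.158], [0.4627, -0.2585, 0.1654]]
blue 57 [[0.6496, 0.0934, 0.1984], [0.6543, 0.1158, 0.2046], [0.6597, 0.1402, 0.2122]]
green 50 [[0.6391, -0.1077, 0.1992], [0.6431, -0.086, 0.206], [0.6476, -0.0636, 0.2112]]
```

```bash
cat >> h.py <<'E'
def Rot(rpy): return R.from_euler("xyz",rpy)
def plan(wps,start=None):
    """wps: (pos,rpy,nrows,grip); print rows (rounded), simulating the accumulated commanded pose"""
    s=sensors.read_state()
    P,Q=(np.array(s["position"]),Rot(s["tcp_rot"])) if start is None else (np.array(start[0]),Rot(start[1]))
    rows=[]
    for pos,rpy,n,g in wps:
        pos=P if pos is None else np.array(pos); T=Q if rpy is None else Rot(rpy)
        P0,Q0=P,Q; rv=(Q0.inv()*T).as_rotvec()
        for i in range(1,n+1):
            w=P0+(pos-P0)*i/n; t=Q0*R.from_rotvec(rv*i/n)
            d=(Q.inv().apply(w-P)/.4).round(3); r=((Q.inv()*t).as_rotvec()/(np.pi/3)).round(3)
            rows.append(list(map(float,d))+list(map(float,r))+[g])
            P=P+Q.apply(d*.4); Q=Q*R.from_rotvec(r*np.pi/3)
    a=np.array(rows); print("max shift mm",(np.linalg.norm(a[:,:3],axis=1).max()*400).round(1),"deg",(np.abs(a[:,3:6]).max()*60).round(1),"end",P.round(4),Q.as_euler("xyz").round(4))
    for i in range(0,len(rows),10): print("["+", ".join("%g"%v for r in rows[i:i+10] for v in r)+"]")
E
python3 - <<'E'
from h import *
pi=np.pi
plan([([.34,-.3,.32],None,6,0),([.437,.289,.30],[pi,0,1.779],14,0)])
E
```

```text
max shift mm 47.0 deg 5.4 end [0.4371 0.2891 0.3001] [ 3.1416 -0.      1.7793]
[0.071, -0.086, -0.037, 0, 0, 0, 0, 0.072, -0.085, -0.037, 0, 0, 0, 0, 0.071, -0.086, -0.037, 0, 0, 0, 0, 0.072, -0.085, -0.037, 0, 0, 0, 0, 0.071, -0.086, -0.037, 0, 0, 0, 0, 0.072, -0.085, -0.037, 0, 0, 0, 0, 0.062, -0.087, 0.004, -0, -0, -0.09, 0, 0.07, -0.08, 0.003, -0, -0, -0.09, 0, 0.078, -0.073, 0.004, -0, -0, -0.09, 0, 0.083, -0.066, 0.003, -0, -0, -0.09, 0]
[0.09, -0.058, 0.004, -0, -0, -0.09, 0, 0.095, -0.049, 0.004, 0, -0, -0.09, 0, 0.099, -0.039, 0.003, 0, -0, -0.09, 0, 0.102, -0.031, 0.004, 0, -0, -0.09, 0, 0.104, -0.02, 0.003, 0, -0, -0.09, 0, 0.107, -0.011, 0.004, 0, -0, -0.09, 0, 0.106, -0, 0.004, 0, -0, -0.09, 0, 0.106, 0.009, 0.003, 0, -0, -0.09, 0, 0.105, 0.019, 0.004, 0, -0, -0.09, 0, 0.103, 0.03, 0.003, 0, -0, -0.09, 0]
```

{"fn": "send_rows", "kwargs": {"rows": [0.071, -0.086, -0.037, 0, 0, 0, 0, 0.072, -0.085, -0.037, 0, 0, 0, 0, 0.071, -0.086, -0.037, 0, 0, 0, 0, 0.072, -0.085, -0.037, 0, 0, 0, 0, 0.071, -0.086, -0.037, 0, 0, 0, 0, 0.072, -0.085, -0.037, 0, 0, 0, 0, 0.062, -0.087, 0.004, 0, 0, -0.09, 0, 0.07, -0.08, 0.003, 0, 0, -0.09, 0, 0.078, -0.073, 0.004, 0, 0, -0.09, 0, 0.083, -0.066, 0.003, 0, 0, -0.09, 0]}}

```text
clock: 2.55
position: [0.3677, -0.1306, 0.3146]
tcp_rot: [3.141, -0.0, 0.84]
wrist_force: [1.4, 0.9, -0.5]
opening: 0.0852
```

{"fn": "send_rows", "kwargs": {"rows": [0.09, -0.058, 0.004, 0, 0, -0.09, 0, 0.095, -0.049, 0.004, 0, 0, -0.09, 0, 0.099, -0.039, 0.003, 0, 0, -0.09, 0, 0.102, -0.031, 0.004, 0, 0, -0.09, 0, 0.104, -0.02, 0.003, 0, 0, -0.09, 0, 0.107, -0.011, 0.004, 0, 0, -0.09, 0, 0.106, 0, 0.004, 0, 0, -0.09, 0, 0.106, 0.009, 0.003, 0, 0, -0.09, 0, 0.105, 0.019, 0.004, 0, 0, -0.09, 0, 0.103, 0.03, 0.003, 0, 0, -0.09, 0]}}

```text
clock: 3.8
position: [0.4371, 0.2907, 0.3002]
tcp_rot: [3.141, 0.0, 1.783]
wrist_force: [-0.1, -0.5, 0.2]
opening: 0.0854
```

```bash
python3 - <<'E'
from h import *
s=sensors.read_state(); print(s["clock"],s["position"],s["tcp_rot"],s["joint_pos"].round(3))
f=cams.grab_frame("wrist"); p=world(f); cv2.imwrite("pics/w1.png",f["image"][...,::-1])
for lo,hi in(([.38,.22,.165],[.5,.36,.23]),([.38,.22,.195],[.5,.36,.23])):
    q=p[np.all((p>lo)&(p<hi),-1)]
    print("tab",len(q),np.percentile(q,[2,50,98],axis=0).round(4).tolist() if len(q) else "")
    if len(q)>20: print(cv2.minAreaRect((q[:,:2]*1000).astype(np.float32)))
q=p[np.all((p>[.38,.2,.143])&(p<[.5,.39,.16]),-1)];q=q[np.abs(q[:,1]-.289)>.028]; 
if len(q)>20: a=np.polyfit(q[:,1],q[:,0],1); print("stand",len(q),-np.arctan(a[0]),np.polyval(a,.289))
for d in nets.boxes_of("wrist","hanger")[:2]: print(d)
E
```

```text
3.8 [0.43712381 0.29065789 0.30020987] [3.14108431e+00 4.48585831e-05 1.78268896e+00] [ 0.445 -0.221  1.757 -0.     1.605  0.233]
tab 893 [[0.4267, 0.2779, 0.1689], [0.4347, 0.2931, 0.203], [0.4438, 0.3021, 0.2048]]
((435.4111022949219, 289.5316467285156), (16.43288230895996, 24.1734561920166), 12.247294425964355)
tab 683 [[0.4266, 0.2778, 0.1968], [0.4344, 0.2904, 0.2034], [0.4423, 0.3016, 0.2048]]
((434.46551513671875, 289.3063659667969), (14.422158241271973, 24.116172790527344), 12.462973594665527)
stand 1365 0.212251805508171 0.4378898657920037
{'rect': [291.6, 133.9, 355.0, 221.1], 'conf': 0.93}
```

View pics/w1.png

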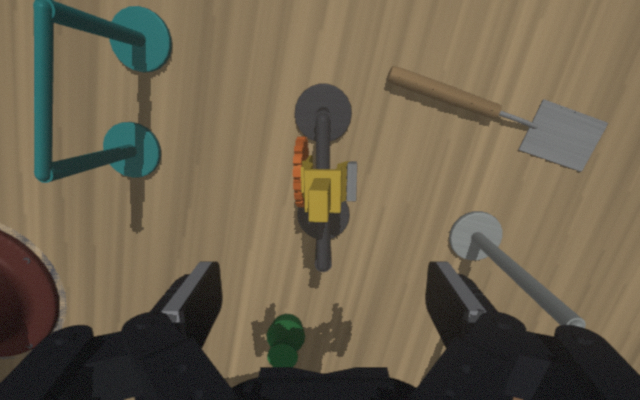

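The wrist picture shows the tab top at about (318,205), between the fingers. It sits about 3 mm off the bar axis, so the hanger leans slightly.

```bash
python3 - <<'E'
from h import *
plan([([.436,.289,.168],[np.pi,0,1.781],7,0),(None,None,3,0)])
E
```

```text
max shift mm 18.8 deg 0.1 end [0.4362 0.289  0.1678] [-3.1415e+00  4.0000e-04  1.7809e+00]
[-0.001, -0, 0.047, -0, -0, 0, 0, -0.001, -0.001, 0.047, -0, -0, 0.001, 0, -0.001, -0, 0.047, -0, -0, 0, 0, -0.001, -0.001, 0.047, -0.001, -0, 0.001, 0, -0.001, -0, 0.047, 0, -0, 0, 0, -0.001, -0.001, 0.047, 0, -0.001, 0.001, 0, -0.001, -0, 0.047, -0, 0, -0, 0, 0, 0, 0, 0, 0, 0, 0, 0, 0, 0, 0, 0, 0, 0, 0, 0, 0, 0, 0, 0, 0]
```

{"fn": "send_rows", "kwargs": {"rows": [-0.001, 0, 0.047, 0, 0, 0, 0, -0.001, -0.001, 0.047, 0, 0, 0, 0, -0.001, 0, 0.047, 0, 0, 0, 0, -0.001, -0.001, 0.047, 0, 0, 0, 0, -0.001, 0, 0.047, 0, 0, 0, 0, -0.001, -0.001, 0.047, 0, 0, 0, 0, -0.001, 0, 0.047, 0, 0, 0, 0, 0, 0, 0, 0, 0, 0, 0.5, 0, 0, 0, 0, 0, 0, 1, 0, 0, 0, 0, 0, 0, 1]}}

```text
clock: 5.15
position: [0.4372, 0.2865, 0.1697]
tcp_rot: [3.14, -0.0, 1.779]
wrist_force: [0.5, 0.0, -0.4]
opening: 0.0321
```

{"fn": "send_rows", "kwargs": {"rows": [0, 0, 0, 0, 0, 0, 1, 0, 0, 0, 0, 0, 0, 1, 0, 0, 0, 0, 0, 0, 1, 0, 0, 0, 0, 0, 0, 1, 0, 0, 0, 0, 0, 0, 1, 0, 0, 0, 0, 0, 0, 1, 0, 0, -0.005, 0, 0, 0, 1, 0, 0, -0.01, 0, 0, 0, 1, 0, 0, -0.02, 0, 0, 0, 1, 0, 0, -0.02, 0, 0, 0, 1]}}

```text
clock: 6.4
position: [0.4364, 0.2861, 0.1909]
tcp_rot: [-3.141, 0.0, 1.779]
wrist_force: [0.1, -0.0, -1.6]
opening: 0.0134
```

```bash
python3 - <<'E'
from h import *
pi=np.pi
plan([([.4364,.2861,.325],None,5,1),([.640,.115,.325],[pi,0,1.516],12,1),(None,None,3,1)])
E
```

```text
max shift mm 26.8 deg 1.3 end [0.64   0.1152 0.3248] [-3.1413e+00  1.0000e-04  1.5164e+00]
[-0, -0, -0.067, 0, 0, 0, 1, -0, -0, -0.067, 0, 0, 0, 1, -0, -0, -0.067, 0, 0, 0, 1, -0, -0, -0.067, 0, 0, 0, 1, -0, -0, -0.067, 0, 0, 0, 1, -0.044, 0.034, -0, -0, 0, 0.021, 1, -0.043, 0.035, -0, -0, 0, 0.021, 1, -0.042, 0.036, -0, -0, 0, 0.021, 1, -0.041, 0.037, -0, -0, 0, 0.021, 1, -0.04, 0.038, -0, -0, 0, 0.021, 1]
[-0.04, 0.039, -0, -0, 0, 0.021, 1, -0.039, 0.039, -0, -0, 0, 0.021, 1, -0.038, 0.04, -0, -0, 0, 0.021, 1, -0.037, 0.042, -0, -0, 0, 0.021, 1, -0.036, 0.042, -0, -0, 0, 0.02, 1, -0.035, 0.042, -0, -0, 0, 0.021, 1, -0.034, 0.044, -0, -0, 0, 0.021, 1, 0, 0, 0, 0, 0, 0, 1, 0, 0, 0, 0, 0, 0, 1, 0, 0, 0, 0, 0, 0, 1]
```

{"fn": "send_rows", "kwargs": {"rows": [0, 0, -0.067, 0, 0, 0, 1, 0, 0, -0.067, 0, 0, 0, 1, 0, 0, -0.067, 0, 0, 0, 1, 0, 0, -0.067, 0, 0, 0, 1, 0, 0, -0.067, 0, 0, 0, 1, -0.044, 0.034, 0, 0, 0, 0.021, 1, -0.043, 0.035, 0, 0, 0, 0.021, 1, -0.042, 0.036, 0, 0, 0, 0.021, 1, -0.041, 0.037, 0, 0, 0, 0.021, 1, -0.04, 0.038, 0, 0, 0, 0.021, 1]}}

```text
clock: 7.65
position: [0.5225, 0.2139, 0.3241]
tcp_rot: [-3.141, 0.0, 1.667]
wrist_force: [0.2, 1.2, -1.5]
opening: 0.0138
```

{"fn": "send_rows", "kwargs": {"rows": [-0.04, 0.039, 0, 0, 0, 0.021, 1, -0.039, 0.039, 0, 0, 0, 0.021, 1, -0.038, 0.04, 0, 0, 0, 0.021, 1, -0.037, 0.042, 0, 0, 0, 0.021, 1, -0.036, 0.042, 0, 0, 0, 0.02, 1, -0.035, 0.042, 0, 0, 0, 0.021, 1, -0.034, 0.044, 0, 0, 0, 0.021, 1, 0, 0, 0, 0, 0, 0, 1, 0, 0, 0, 0, 0, 0, 1, 0, 0, 0, 0, 0, 0, 1]}}

```text
clock: 8.9
position: [0.6397, 0.1157, 0.3247]
tcp_rot: [3.142, -0.0, 1.517]
wrist_force: [-0.2, -0.1, -2.1]
opening: 0.0133
```

```bash
python3 - <<'E'
from h import *
s=sensors.read_state(); print(s["clock"],s["position"].round(4),s["tcp_rot"].round(4),s["joint_pos"].round(3),s["opening"])
f=cams.grab_frame("wrist"); p=world(f); cv2.imwrite("pics/w2.png",f["image"][...,::-1])
q=p[np.all((p>[.6,-.2,.19])&(p<[.7,.25,.215]),-1)]; a=np.polyfit(q[:,1],q[:,0],1)
for _ in range(3):
    r=q[:,0]-np.polyval(a,q[:,1]); q=q[np.abs(r)<2*r.std()+.001]; a=np.polyfit(q[:,1],q[:,0],1)
print("rail",len(q),-np.arctan(a[0]),a[1],np.percentile(q,[2,50,98],axis=0).round(4).tolist())
im=f["image"].astype(int);A,G,B=im[...,0],im[...,1],im[...,2]
up=np.all((p>[.6,-.2,.19])&(p<[.7,.25,.22]),-1)
for nm,m in(("blue",up&(B>A+50)&(B>G+30)),("green",up&(G>A+30)&(G>B+20))):
    q=p[m]; print(nm,len(q),np.percentile(q,[2,50,98],axis=0).round(4).tolist() if len(q) else 0)
f=cams.grab_frame("scene"); p2=world(f); cv2.imwrite("pics/s2.png",cv2.resize(f["image"][100:300,220:480,::-1],(780,600),interpolation=cv2.INTER_CUBIC))
for nm,ff,pp in(("w",None,p),("s",f,p2)):
    d=nets.outline_of({"w":"wrist","s":"scene"}[nm],"hanger")
    if d:
        q=pp[d[0]["pixels"]]; q=q[~np.isnan(q[:,0])]; print(nm,d[0]["conf"],len(q),np.percentile(q,[2,10,50,90,98],axis=0).round(4).tolist())
E
```

```text
8.9 [0.6397 0.1157 0.3247] [ 3.1416e+00 -2.0000e-04  1.5171e+00] [0.064 0.073 1.438 0.    1.631 0.118] 0.013323283313592914
rail 3624 -0.05729991434651017 0.647068820113974 [[0.6415, -0.0446, 0.1996], [0.6561, 0.1682, 0.2048], [0.6655, 0.2361, 0.207]]
blue 633 [[0.6487, 0.1032, 0.2029], [0.6536, 0.1242, 0.2056], [0.6596, 0.141, 0.2073]]
green 0 0
s 0.82 1236 [[0.6138, 0.0945, 0.205], [0.6177, 0.1049, 0.2169], [0.638, 0.1284, 0.2786], [0.6665, 0.1435, 0.3174], [0.6713, 0.1535, 0.3518]]
```

View pics/w2.png

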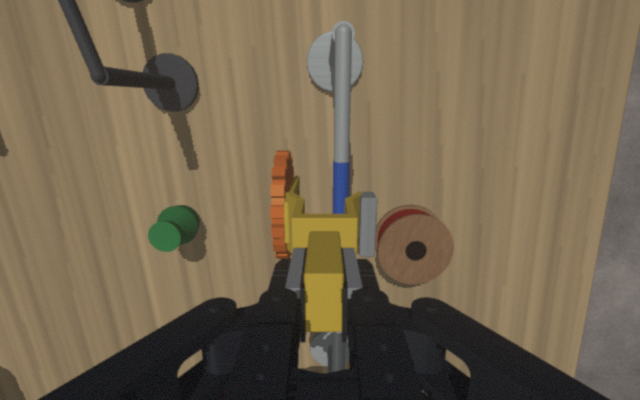

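View pics/s2.png

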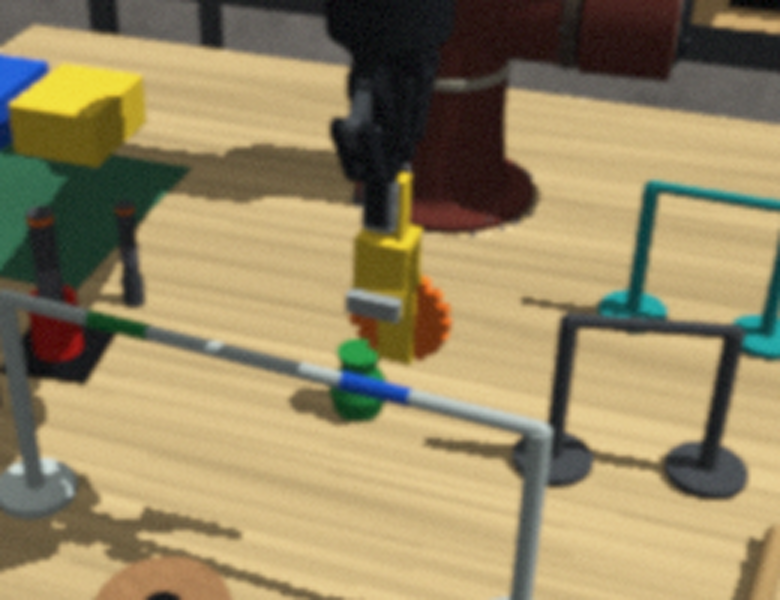

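The hanger is held upright with the gear towards the robot. In s2 the hanger is near (385,290), with the blue band below it at (372,388).

```bash
python3 - <<'E'
from h import *
s=sensors.read_state(); Q=Rot(s["tcp_rot"]);P=s["position"]
for n in("wrist","scene"):
    f=cams.grab_frame(n); p=world(f); im=f["image"].astype(int);A,G,B=im[...,0],im[...,1],im[...,2]
    near=(np.linalg.norm(p-P,axis=-1)<.16)&(p[...,2]>.2)
    for nm,m in(("orange",near&(A>130)&(G<.6*A)&(B<.4*A)),("yellow",near&(A>90)&(G>.7*A)&(B<.45*A))):
        q=Q.inv().apply(p[m]-P)*1000; print(n,nm,len(q),np.percentile(q,[1,5,50,95,99],axis=0).round(1).tolist())
        if nm=="yellow":
            for z0 in range(-35,60,6):
                k=q[(q[:,2]>z0)&(q[:,2]<z0+6)]
                if len(k)>15: print(z0,len(k),np.percentile(k,[3,97],axis=0)[:,:2].round(1).tolist())
E
```

```text
wrist orange 889 [[-22.7, -30.1, 50.3], [-15.6, -29.7, 50.9], [9.7, -26.6, 56.2], [38.6, -23.4, 77.6], [39.9, -22.9, 84.9]]
wrist yellow 6229 [[-9.3, -22.0, -35.1], [-5.7, -19.5, -34.7], [14.7, 0.1, -10.3], [21.2, 14.7, 49.7], [21.4, 20.0, 71.4]]
-35 2267 [[-7.3, -5.4], [15.3, 7.0]]
-29 269 [[14.6, -5.6], [15.7, 7.2]]
-23 232 [[14.6, -5.5], [15.7, 7.1]]
-17 209 [[14.6, -5.4], [15.6, 7.1]]
-11 191 [[14.6, -5.5], [15.6, 7.5]]
-5 165 [[14.5, -5.4], [15.6, 7.5]]
1 237 [[8.5, -12.1], [20.3, 15.3]]
7 1525 [[7.2, -13.3], [21.4, 15.5]]
13 78 [[20.8, -13.5], [21.5, 15.7]]
19 61 [[20.8, -13.5], [21.5, 16.0]]
25 60 [[17.9, -13.4], [21.4, 15.8]]
31 47 [[20.9, -13.3], [21.5, 16.1]]
37 97 [[14.2, -16.0], [21.4, 19.0]]
43 305 [[-12.1, -19.5], [21.4, 20.6]]
49 294 [[-13.2, -22.5], [21.2, -17.1]]
scene orange 53 [[21.1, -28.9, 55.6], [22.1, -27.4, 56.4], [33.1, -23.1, 72.4], [38.2, -20.8, 95.6], [39.5, -19.0, 97.6]]
scene yellow 741 [[-13.8, -28.3, -35.0], [-11.1, -19.5, -24.2], [11.0, 7.9, 28.3], [21.2, 18.0, 114.3], [28.1, 19.3, 120.1]]
-35 18 [[9.6, -3.7], [15.9, 8.5]]
1 41 [[-6.6, -4.5], [18.8, 16.5]]
7 108 [[-13.0, -10.3], [21.7, 17.9]]
13 49 [[-13.6, -0.8], [21.2, 17.9]]
19 58 [[-13.3, -9.0], [21.3, 18.6]]
25 56 [[-12.4, -9.9], [21.2, 18.1]]
31 57 [[-13.1, -9.8], [21.6, 18.6]]
37 56 [[-11.6, -10.6], [21.2, 20.3]]
```

```bash
python3 - <<'E'
from h import *
plan([([.6525,.113,.3247],[np.pi,0,1.515],3,1),([.6525,.113,.223],None,7,1)])
E
```

```text
max shift mm 14.8 deg 0.1 end [0.6526 0.1131 0.223 ] [ 3.1415 -0.      1.5147]
[-0.001, 0.011, -0, 0, -0, 0.001, 1, -0.002, 0.01, -0, 0, -0, 0, 1, -0.001, 0.011, -0, 0, -0, 0.001, 1, -0, -0, 0.036, 0, 0, 0, 1, -0, -0, 0.037, 0, 0, 0, 1, -0, -0, 0.036, 0, 0, 0, 1, -0, -0, 0.036, 0, 0, 0, 1, -0, -0, 0.036, 0, 0, 0, 1, -0, -0, 0.037, 0, 0, 0, 1, -0, -0, 0.036, 0, 0, 0, 1]
```

{"fn": "send_rows", "kwargs": {"rows": [-0.001, 0.011, 0, 0, 0, 0.001, 1, -0.002, 0.01, 0, 0, 0, 0, 1, -0.001, 0.011, 0, 0, 0, 0.001, 1, 0, 0, 0.036, 0, 0, 0, 1, 0, 0, 0.037, 0, 0, 0, 1, 0, 0, 0.036, 0, 0, 0, 1, 0, 0, 0.036, 0, 0, 0, 1, 0, 0, 0.036, 0, 0, 0, 1, 0, 0, 0.037, 0, 0, 0, 1, 0, 0, 0.036, 0, 0, 0, 1]}}

```text
clock: 10.45
position: [0.6527, 0.1129, 0.2219]
tcp_rot: [-3.142, -0.0, 1.514]
wrist_force: [-0.4, 0.1, -1.5]
opening: 0.0135
```

{"fn": "send_rows", "kwargs": {"rows": [0, 0, 0, 0, 0, 0, 1, 0, 0, 0, 0, 0, 0, 1, 0, 0, 0.003, 0, 0, 0, 1, 0, 0, 0.003, 0, 0, 0, 1, 0, 0, 0.002, 0, 0, 0, 1, 0, 0, 0.002, 0, 0, 0, 1, 0, 0, 0, 0, 0, 0, 1, 0, 0, 0, 0, 0, 0, 1, 0, 0, 0, 0, 0, 0, 1, 0, 0, 0, 0, 0, 0, 1]}}

```text
clock: 11.7
position: [0.6528, 0.1129, 0.2195]
tcp_rot: [3.141, -0.0, 1.514]
wrist_force: [-2.5, -0.6, 4.9]
opening: 0.0133
```

{"fn": "send_rows", "kwargs": {"rows": [-0.015, 0, 0, 0, 0, 0, 1, -0.028, 0, 0, 0, 0, 0, 1, -0.028, 0, 0, 0, 0, 0, 1, -0.028, 0, 0, 0, 0, 0, 1, -0.028, 0, 0, 0, 0, 0, 1, -0.028, 0, 0, 0, 0, 0, 1, -0.028, 0, 0, 0, 0, 0, 1, -0.028, 0, 0, 0, 0, 0, 1, -0.028, 0, 0, 0, 0, 0, 1, -0.028, 0, 0, 0, 0, 0, 1]}}

```text
clock: 12.95
position: [0.6468, 0.0055, 0.2195]
tcp_rot: [3.141, -0.001, 1.514]
wrist_force: [0.3, 2.6, 5.6]
opening: 0.0134
```

```bash
python3 - <<'E'
from h import *
s=sensors.read_state(); Q=Rot(s["tcp_rot"]);P=s["position"]; print(s["clock"],P.round(4),s["tcp_rot"].round(4),s["wrist_force"].round(1))
f=cams.grab_frame("wrist"); p=world(f); im=f["image"].astype(int);A,G,B=im[...,0],im[...,1],im[...,2]
q=Q.inv().apply(p.reshape(-1,3)-P).reshape(p.shape)*1000
tab=(np.abs(q[...,0])<30)&(np.abs(q[...,1])<20)&(q[...,2]<-25)&(A>90)&(B<.45*A)
print("tab",np.percentile(q[tab],[3,97],axis=0).round(1).tolist())
ro=(np.abs(q[...,0])<40)&(np.abs(q[...,1])<20)&(q[...,2]>5)&(q[...,2]<12)&(A>90)&(B<.45*A)
print("roof",np.percentile(q[ro],[3,97],axis=0).round(1).tolist())
E
```

```text
12.95 [0.6468 0.0055 0.2195] [ 3.1407e+00 -7.0000e-04  1.5139e+00] [0.3 2.6 5.6]
tab [[-7.2, -5.6, -35.1], [15.4, 7.0, -26.9]]
roof [[7.3, -13.3, 6.5], [21.4, 15.4, 11.1]]
```

{"fn": "send_rows", "kwargs": {"rows": [-0.028, 0, 0, 0, 0, 0, 1, -0.028, 0, 0, 0, 0, 0, 1, -0.028, 0, 0, 0, 0, 0, 1, -0.028, 0, 0, 0, 0, 0, 1, -0.028, 0, 0, 0, 0, 0, 1, -0.028, 0, 0, 0, 0, 0, 1, -0.028, 0, 0, 0, 0, 0, 1, -0.026, 0, 0, 0, 0, 0, 1, -0.014, 0, 0, 0, 0, 0, 1, 0, 0, 0, 0, 0, 0, 1]}}

```text
clock: 14.25
position: [0.6412, -0.0895, 0.2195]
tcp_rot: [3.141, 0.001, 1.513]
wrist_force: [0.3, 0.2, 5.6]
opening: 0.0131
```

```bash
python3 - <<'E'
from h import *
s=sensors.read_state(); Q=Rot(s["tcp_rot"]);P=s["position"]; print(s["clock"],P.round(4),s["tcp_rot"].round(4),s["wrist_force"].round(1))
for n in ("wrist","scene","top"):
    f=cams.grab_frame(n); p=world(f); im=f["image"].astype(int);A,G,B=im[...,0],im[...,1],im[...,2]
    cv2.imwrite(f"pics/{n}3.png",f["image"][...,::-1])
    q=Q.inv().apply(p.reshape(-1,3)-P).reshape(p.shape)*1000
    ro=(np.abs(q[...,0])<40)&(np.abs(q[...,1])<20)&(q[...,2]>5)&(q[...,2]<32)&(A>90)&(G>.7*A)&(B<.45*A)
    if ro.sum()>10: print(n,"roof",np.percentile(q[ro],[3,97],axis=0).round(1).tolist(),"world y",np.percentile(p[ro],[2,98],axis=0)[:,1])
    up=np.all((p>[.6,-.15,.19])&(p<[.7,-.03,.215]),-1)&(G>A+30)&(G>B+20)
    if up.sum()>5: print(n,"green y",np.percentile(p[up],[2,98],axis=0)[:,1],up.sum())
E
```

```text
14.25 [ 0.6412 -0.0895  0.2195] [3.1411e+00 1.0000e-03 1.5131e+00] [0.3 0.2 5.6]
wrist roof [[7.4, -13.3, 6.6], [21.5, 15.5, 25.8]] world y [-0.08259274 -0.06750848]
wrist green y [-0.06810454 -0.06087609] 331
scene roof [[-12.4, -10.7, 6.3], [22.4, 18.4, 30.1]] world y [-0.1031466  -0.06721811]
scene green y [-0.06779304 -0.06099159] 16
top roof [[9.6, -14.3, 5.4], [20.0, -3.6, 28.7]] world y [-0.07954307 -0.06899846]
top green y [-0.06641342 -0.06078035] 7
```

{"fn": "send_rows", "kwargs": {"rows": [0, 0, -0.002, 0, 0, 0, 0.8, 0, 0, 0, 0, 0, 0, 0.6, 0, 0, 0, 0, 0, 0, 0.4, 0, 0, 0, 0, 0, 0, 0.2, 0, 0, 0, 0, 0, 0, 0, 0, 0, 0, 0, 0, 0, 0, 0, 0, -0.03, 0, 0, 0, 0, 0, 0, -0.05, 0, 0, 0, 0, 0, 0, -0.07, 0, 0, 0, 0, 0, 0, -0.07, 0, 0, 0, 0]}}

```text
clock: 15.65
position: [0.6417, -0.088, 0.3107]
tcp_rot: [3.139, 0.0, 1.514]
wrist_force: [0.4, -0.7, 0.1]
opening: 0.0851
```

```bash
python3 - <<'E'
from h import *
s=sensors.read_state(); print(s["clock"],s["position"].round(4),s["tcp_rot"].round(4),s["joint_pos"].round(3))
for n in ("wrist","scene"):
    f=cams.grab_frame(n); p=world(f); im=f["image"].astype(int);A,G,B=im[...,0],im[...,1],im[...,2]
    cv2.imwrite(f"pics/{n}4.png",f["image"][...,::-1])
    nr=np.all((p>[.58,-.16,.08])&(p<[.7,-.02,.27]),-1)
    for nm,m in(("tab",nr&(p[...,2]>.245)&(A>90)&(G>.7*A)&(B<.45*A)),("roof",nr&(p[...,2]<.22)&(p[...,2]>.205)&(A>90)&(G>.7*A)&(B<.45*A)),
        ("green",nr&(p[...,2]>.19)&(p[...,2]<.215)&(G>A+30)&(G>B+20)),("orange",nr&(A>130)&(G<.6*A)&(B<.4*A))):
        if m.sum()>5: print(n,nm,m.sum(),np.percentile(p[m],[2,50,98],axis=0).round(4).tolist())
im=np.hstack([cv2.imread("pics/wrist4.png"),cv2.resize(cv2.imread("pics/scene4.png")[140:300,190:350],(400,400))])
cv2.imwrite("pics/m4.png",cv2.resize(im,(800,int(400*800/1040))))
E
```

```text
15.65 [ 0.6417 -0.088   0.3107] [3.1394e+00 5.0000e-04 1.5144e+00] [-0.251  0.07   1.464 -0.     1.605 -0.195]
wrist tab 888 [[0.6324, -0.0966, 0.247], [0.639, -0.0841, 0.2533], [0.6456, -0.074, 0.2547]]
wrist roof 1118 [[0.6272, -0.1031, 0.2082], [0.6487, -0.0777, 0.2118], [0.657, -0.068, 0.2162]]
wrist green 127 [[0.6393, -0.0679, 0.203], [0.6438, -0.0643, 0.2058], [0.6487, -0.0612, 0.2072]]
wrist orange 437 [[0.6142, -0.1102, 0.1335], [0.6187, -0.069, 0.1613], [0.6243, -0.049, 0.1671]]
scene tab 79 [[0.6323, -0.097, 0.2454], [0.6444, -0.0833, 0.2519], [0.6491, -0.073, 0.2546]]
scene roof 149 [[0.6311, -0.1029, 0.2055], [0.6506, -0.0799, 0.212], [0.6595, -0.0669, 0.2191]]
scene green 16 [[0.6369, -0.0709, 0.1995], [0.6484, -0.0644, 0.2037], [0.6521, -0.0616, 0.2078]]
scene orange 52 [[0.6195, -0.0684, 0.1095], [0.624, -0.0559, 0.1459], [0.6287, -0.049, 0.1613]]
```

View pics/m4.png

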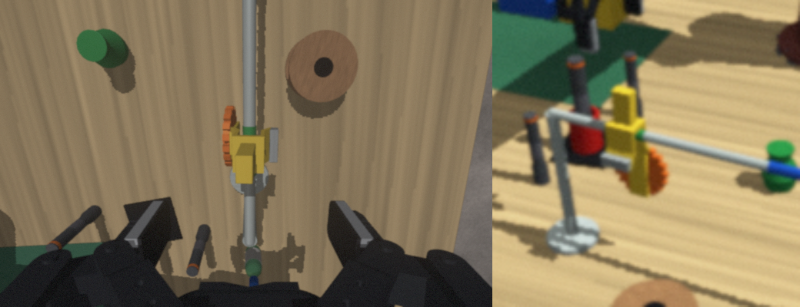

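The hanger hangs on the rail at (248,150) in the left half, centred on the green band within about 1 mm. Next is the lamp.

```bash
python3 - <<'E'
from h import *
plan([([.60,-.14,.315],None,3,0),([.4515,-.27,.26],[np.pi,0,1.514],7,0)])
E
```

```text
max shift mm 29.6 deg 0.1 end [ 0.4515 -0.27    0.26  ] [ 3.1411e+00 -1.0000e-04  1.5143e+00]
[-0.045, -0.034, -0.001, 0, -0, 0, 0, -0.045, -0.033, -0, 0, 0, 0, 0, -0.045, -0.034, -0.001, 0, 0, 0, 0, -0.049, -0.051, 0.019, 0.001, 0, 0, 0, -0.05, -0.05, 0.02, 0.002, 0.001, 0, 0, -0.049, -0.05, 0.019, 0.001, -0, 0, 0, -0.049, -0.051, 0.019, 0.001, 0, 0, 0, -0.049, -0.05, 0.02, 0.002, 0, 0, 0, -0.05, -0.051, 0.019, 0.001, 0.001, 0, 0, -0.049, -0.05, 0.02, 0.001, -0, 0, 0]
```

{"fn": "send_rows", "kwargs": {"rows": [-0.045, -0.034, -0.001, 0, 0, 0, 0, -0.045, -0.033, 0, 0, 0, 0, 0, -0.045, -0.034, -0.001, 0, 0, 0, 0, -0.049, -0.051, 0.019, 0, 0, 0, 0, -0.05, -0.05, 0.02, 0.002, 0, 0, 0, -0.049, -0.05, 0.019, 0.001, 0, 0, 0, -0.049, -0.051, 0.019, 0.001, 0, 0, 0, -0.049, -0.05, 0.02, 0.002, 0, 0, 0, -0.05, -0.051, 0.019, 0.001, 0, 0, 0, -0.049, -0.05, 0.02, 0.001, 0, 0, 0]}}

```text
clock: 17.0
position: [0.447, -0.2705, 0.2537]
tcp_rot: [-3.132, -0.0, 1.513]
wrist_force: [0.1, -0.1, 0.5]
opening: 0.0854
```

```bash
python3 - <<'E'
from h import *
s=sensors.read_state(); print(s["clock"],s["position"].round(4),s["tcp_rot"].round(4),s["joint_pos"].round(3))
f=cams.grab_frame("wrist"); p=world(f); cv2.imwrite("pics/w5.png",f["image"][...,::-1])
for lo,hi in(([.40,-.32,.15],[.5,-.21,.175]),([.40,-.32,.1],[.5,-.21,.15])):
    q=p[np.all((p>lo)&(p<hi),-1)]
    if len(q)>5: print(len(q),np.percentile(q,[1,50,99],axis=0).round(4).tolist(), cv2.minEnclosingCircle((q[:,:2]*1000).astype(np.float32)))
m=(p[...,2]>.055)&np.all((p>[.38,-.34,.06])&(p<[.52,-.19,.07]),-1)
q=p[m]; print("rim",len(q), cv2.minEnclosingCircle((q[:,:2]*1000).astype(np.float32)) if len(q)>5 else "")
E
```

```text
17.0 [ 0.447  -0.2705  0.2537] [-3.1325e+00 -3.0000e-04  1.5132e+00] [-0.684 -0.202  1.817 -0.005  1.534 -0.626]
930 [[0.4405, -0.2808, 0.1512], [0.4518, -0.2685, 0.1595], [0.463, -0.2581, 0.1611]] ((451.8358459472656, -269.7175598144531), 12.211531639099121)
376 [[0.4403, -0.2681, 0.1008], [0.4519, -0.2597, 0.1257], [0.4631, -0.258, 0.1483]] ((451.8520202636719, -268.02349853515625), 11.825284004211426)
rim 607 ((451.7206726074219, -269.7106018066406), 23.820261001586914)
```

View pics/w5.png

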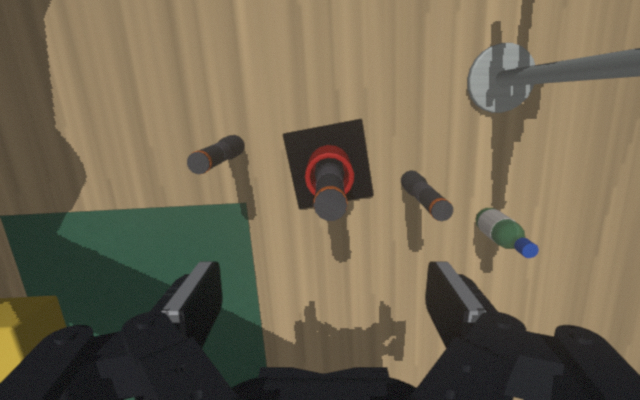

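Three lamps show: the small ones at (215,155) and (427,195), and the largest in the red cup at (330,190), upright with its axis at (0.4518, -0.2697). I take the one in the cup.

```bash
python3 - <<'E'
from h import *
plan([([.4518,-.2697,.17],[np.pi,0,1.514],4,0),([.4518,-.2697,.099],None,6,0)])
E
```

```text
max shift mm 20.9 deg 0.2 end [ 0.4519 -0.2695  0.0991] [3.1416e+00 1.0000e-04 1.5141e+00]
[0.002, 0.005, 0.051, -0.003, 0, -0.001, 0, 0.001, 0.005, 0.052, -0.003, 0, -0, 0, 0.002, 0.004, 0.051, -0.003, 0, -0.001, 0, 0.002, 0.005, 0.052, -0.003, 0, -0.001, 0, -0, -0, 0.03, 0, 0, 0, 0, -0, -0, 0.029, 0, 0, 0, 0, -0, -0, 0.03, 0, 0, 0, 0, -0, -0, 0.029, 0, 0, 0, 0, -0, -0, 0.03, 0, 0, 0, 0, -0, -0, 0.029, 0, 0, 0, 0]
```

{"fn": "send_rows", "kwargs": {"rows": [0.002, 0.005, 0.051, -0.003, 0, 0, 0, 0.001, 0.005, 0.052, -0.003, 0, 0, 0, 0.002, 0.004, 0.051, -0.003, 0, 0, 0, 0.002, 0.005, 0.052, 0, 0, 0, 0, 0, 0, 0.025, 0, 0, 0, 0, 0, 0, 0.025, 0, 0, 0, 0, 0, 0, 0.025, 0, 0, 0, 0, 0, 0, 0.02, 0, 0, 0, 0, 0, 0, 0.02, 0, 0, 0, 0, 0, 0, 0, 0, 0, 0, 0]}}

```text
clock: 18.3
position: [0.4562, -0.2667, 0.1253]
tcp_rot: [-3.142, -0.001, 1.514]
wrist_force: [0.1, 0.9, 1.3]
opening: 0.0857
```

{"fn": "send_rows", "kwargs": {"rows": [-0.008, -0.0105, 0, 0, 0, 0, 0, 0, 0, 0.02, 0, 0, 0, 0, 0, 0, 0.02, 0, 0, 0, 0, 0, 0, 0.02, 0, 0, 0, 0, 0, 0, 0.006, 0, 0, 0, 0, 0, 0, 0, 0, 0, 0, 0, 0, 0, 0, 0, 0, 0, 0.4, 0, 0, 0, 0, 0, 0, 1, 0, 0, 0, 0, 0, 0, 1, 0, 0, 0, 0, 0, 0, 1]}}

```text
clock: 19.55
position: [0.4522, -0.2701, 0.1]
tcp_rot: [3.141, 0.0, 1.514]
wrist_force: [-0.8, -0.6, 1.9]
opening: 0.0218
```

{"fn": "send_rows", "kwargs": {"rows": [0, 0, 0, 0, 0, 0, 1, 0, 0, 0, 0, 0, 0, 1, 0, 0, 0, 0, 0, 0, 1, 0, 0, 0, 0, 0, 0, 1, 0, 0, -0.02, 0, 0, 0, 1, 0, 0, -0.04, 0, 0, 0, 1, 0, 0, -0.05, 0, 0, 0, 1, 0, 0, -0.05, 0, 0, 0, 1, 0, 0, -0.05, 0, 0, 0, 1, 0, 0, -0.05, 0, 0, 0, 1]}}

```text
clock: 20.8
position: [0.4522, -0.2701, 0.2055]
tcp_rot: [3.14, 0.0, 1.514]
wrist_force: [0.4, -0.1, -1.1]
opening: 0.0219
```

```bash
python3 - <<'E'
from h import *
s=sensors.read_state(); print(s["clock"],s["position"].round(4),s["tcp_rot"].round(4),s["joint_pos"].round(3),s["opening"],s["wrist_force"].round(1))
E
```

```text
20.8 [ 0.4522 -0.2701  0.2055] [3.1398e+00 5.0000e-04 1.5143e+00] [-6.800e-01 -1.690e-01  1.868e+00  1.000e-03  1.440e+00 -6.240e-01] 0.02189381145754533 [ 0.4 -0.1 -1.1]
```

```bash
python3 - <<'E'
from h import *
pi=np.pi
Q=R.from_euler("xyz",[pi,0,1.514])*R.from_rotvec([-pi/4,0,0]); u=-Q.apply([0,0,1]); G=np.array([.6145,-.0837,.130]); T=G+.19*u
print(u,T)
plan([([.4522,-.27,.30],None,3,1),([.44,-.085,.30],[pi,0,1.514],7,1),(T,Q.as_euler("xyz"),12,1),(None,None,8,1)])
E
```

```text
[-0.70596659  0.04013948  0.70710678] [ 0.48036635 -0.0760735   0.26435029]
max shift mm 31.6 deg 3.8 end [ 0.4803 -0.0761  0.2643] [ 2.3565e+00 -2.0000e-04  1.5135e+00]
[0, 0, -0.079, 0, 0, 0, 1, 0, 0, -0.078, 0, 0, 0, 1, 0, 0, -0.079, 0, 0, 0, 1, 0.066, -0.008, -0, 0, 0, 0, 1, 0.065, -0.008, -0, 0, 0, 0, 1, 0.066, -0.008, -0, 0.001, 0, 0, 1, 0.066, -0.008, -0, -0, 0, 0, 1, 0.066, -0.008, -0, 0, 0, 0, 1, 0.065, -0.008, -0, 0, 0, 0, 1, 0.066, -0.008, -0, 0.001, 0, 0, 1]
[0.002, 0.008, 0.007, -0.063, 0, 0, 1, 0.003, 0.008, 0.008, -0.062, 0, 0, 1, 0.002, 0.007, 0.009, -0.063, 0, 0, 1, 0.002, 0.007, 0.009, -0.062, 0, 0, 1, 0.003, 0.006, 0.009, -0.063, 0, 0, 1, 0.002, 0.006, 0.01, -0.062, 0, 0, 1, 0.002, 0.004, 0.01, -0.063, 0, 0, 1, 0.003, 0.005, 0.01, -0.062, 0, 0, 1, 0.002, 0.003, 0.01, -0.063, 0, 0, 1, 0.002, 0.003, 0.011, -0.062, 0, 0, 1]
[0.003, 0.002, 0.011, -0.063, 0, 0, 1, 0.002, 0.001, 0.011, -0.062, 0, 0.001, 1, 0, 0, 0, 0, 0, 0, 1, 0, 0, 0, 0, 0, 0, 1, 0, 0, 0, 0, 0, 0, 1, 0, 0, 0, 0, 0, 0, 1, 0, 0, 0, 0, 0, 0, 1, 0, 0, 0, 0, 0, 0, 1, 0, 0, 0, 0, 0, 0, 1, 0, 0, 0, 0, 0, 0, 1]
```

{"fn": "send_rows", "kwargs": {"rows": [0, 0, -0.079, 0, 0, 0, 1, 0, 0, -0.078, 0, 0, 0, 1, 0, 0, -0.079, 0, 0, 0, 1, 0.066, -0.008, 0, 0, 0, 0, 1, 0.065, -0.008, 0, 0, 0, 0, 1, 0.066, -0.008, 0, 0.001, 0, 0, 1, 0.066, -0.008, 0, 0, 0, 0, 1, 0.066, -0.008, 0, 0, 0, 0, 1, 0.065, -0.008, 0, 0, 0, 0, 1, 0.066, -0.008, 0, 0, 0, 0, 1]}}

```text
clock: 22.05
position: [0.4398, -0.0842, 0.299]
tcp_rot: [3.141, 0.0, 1.514]
wrist_force: [-0.0, 0.5, -0.6]
opening: 0.022
```

{"fn": "send_rows", "kwargs": {"rows": [0.002, 0.008, 0.007, -0.063, 0, 0, 1, 0.003, 0.008, 0.008, -0.062, 0, 0, 1, 0.002, 0.007, 0.009, -0.063, 0, 0, 1, 0.002, 0.007, 0.009, -0.062, 0, 0, 1, 0.003, 0.006, 0.009, -0.063, 0, 0, 1, 0.002, 0.006, 0.01, -0.062, 0, 0, 1, 0.002, 0.004, 0.01, -0.063, 0, 0, 1, 0.003, 0.005, 0.01, -0.062, 0, 0, 1, 0.002, 0.003, 0.01, -0.063, 0, 0, 1, 0.002, 0.003, 0.011, -0.062, 0, 0, 1]}}

```text
clock: 23.3
position: [0.4735, -0.0776, 0.2693]
tcp_rot: [2.485, 0.0, 1.515]
wrist_force: [0.5, -0.3, -0.9]
opening: 0.0223
```

{"fn": "send_rows", "kwargs": {"rows": [0.003, 0.002, 0.011, -0.063, 0, 0, 1, 0.002, 0.001, 0.011, -0.062, 0, 0, 1, 0, 0, 0, 0, 0, 0, 1, 0, 0, 0, 0, 0, 0, 1, 0, 0, 0, 0, 0, 0, 1, 0, 0, 0, 0, 0, 0, 1, 0, 0, 0, 0, 0, 0, 1, 0, 0, 0, 0, 0, 0, 1, 0, 0, 0, 0, 0, 0, 1, 0, 0, 0, 0, 0, 0, 1]}}

```text
clock: 24.55
position: [0.4803, -0.0761, 0.2626]
tcp_rot: [2.356, -0.0, 1.514]
wrist_force: [-0.1, -0.1, -1.0]
opening: 0.0222
```

```bash
python3 - <<'E'
from h import *
s=sensors.read_state(); Q=Rot(s["tcp_rot"]);P=s["position"]; print(s["clock"],P.round(4),s["tcp_rot"].round(4),s["joint_pos"].round(3),s["opening"],s["wrist_force"].round(1))
ims=[]
for n in ("wrist","scene","top"):
    f=cams.grab_frame(n); p=world(f); im=f["image"].astype(int);A,G,B=im[...,0],im[...,1],im[...,2]
    cv2.imwrite(f"pics/{n}6.png",f["image"][...,::-1])
    nr=np.all((p>[.58,-.16,.08])&(p<[.7,-.02,.27]),-1)
    for nm,m in(("tab",nr&(p[...,2]>.245)&(A>90)&(G>.7*A)&(B<.45*A)),("orange",nr&(A>130)&(G<.6*A)&(B<.4*A))):
        if m.sum()>5: print(n,nm,m.sum(),np.percentile(p[m],[2,50,98],axis=0).round(4).tolist())
    for d in nets.outline_of(n,"lamp"):
        q=p[d["pixels"]]; q=q[~np.isnan(q[:,0])]; q=q[np.linalg.norm(q-P,axis=1)<.15]
        if len(q)<15: continue
        t=Q.inv().apply(q-P)*1000
        print(n,"lamp",round(d["conf"],2),len(q),"tool",np.percentile(t,[2,50,98],axis=0).round(1).tolist())
a=cv2.resize(cv2.imread("pics/wrist6.png"),(640,400)); b=cv2.resize(cv2.imread("pics/scene6.png")[100:300,200:360],(320,400))
cv2.imwrite("pics/m6.png",cv2.resize(np.hstack([a,b]),(800,333)))
E
```

```text
24.55 [ 0.4803 -0.0761  0.2626] [ 2.3563e+00 -1.0000e-04  1.5144e+00] [-0.484 -0.905  2.387  0.368  0.954 -0.531] 0.022227300279512852 [-0.1 -0.1 -1. ]
wrist tab 565 [[0.6302, -0.0971, 0.2452], [0.6326, -0.0846, 0.252], [0.6438, -0.0742, 0.2541]]
wrist orange 554 [[0.6131, -0.1053, 0.1207], [0.6179, -0.0704, 0.1599], [0.624, -0.0492, 0.1663]]
wrist lamp 0.86 10433 tool [[-1.1, -11.1, -60.0], [9.5, 0.2, -40.0], [14.5, 11.4, 74.5]]
wrist lamp 0.7 18 tool [[5.8, 8.8, 68.5], [7.6, 12.7, 84.9], [11.8, 13.9, 90.5]]
scene tab 76 [[0.6322, -0.0971, 0.2452], [0.6436, -0.0836, 0.2518], [0.6476, -0.0731, 0.2547]]
scene orange 50 [[0.6178, -0.0678, 0.1214], [0.6244, -0.0562, 0.1462], [0.6275, -0.0493, 0.1609]]
top tab 48 [[0.6311, -0.0966, 0.2473], [0.6389, -0.0859, 0.2521], [0.6453, -0.0748, 0.2582]]
top orange 32 [[0.6161, -0.1016, 0.1405], [0.6188, -0.0731, 0.1598], [0.6228, -0.0524, 0.1696]]
top lamp 0.76 196 tool [[-12.5, 0.2, 7.2], [1.6, 10.7, 52.7], [14.7, 17.2, 88.7]]
```

View pics/m6.png

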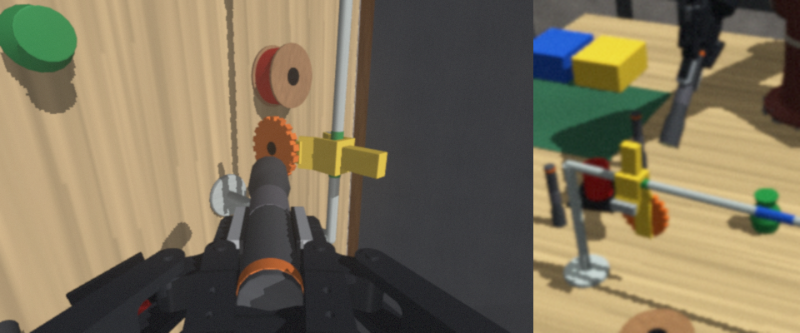

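```bash
python3 - <<'E'
from h import *
s=sensors.read_state(); Q=Rot(s["tcp_rot"]);P=s["position"]
f=cams.grab_frame("wrist"); p=world(f); im=f["image"].astype(int);A,G,B=im[...,0],im[...,1],im[...,2]
sub=im[140:220,300:365]; dark=(sub.sum(-1)<150)
n,lab,st,c=cv2.connectedComponentsWithStats(dark.astype(np.uint8))
for i in range(1,n):
    if 10<st[i,4]<400:
        m=np.zeros((400,640),bool); m[140:220,300:365]=lab==i
        print("dark",st[i].tolist(),c[i]+[300,140],np.nanmedian(p[m],0).round(4))
g=np.all((p>[.605,-.13,.08])&(p<[.625,-.04,.175]),-1)&(A>100)&(G<.65*A)&(B<.45*A)
q=p[g]; fr=q[np.abs(q[:,0]-np.percentile(q[:,0],20))<.006]
print("orange",len(q),np.percentile(q,[0,2,50,98,100],axis=0).round(4).tolist())
d=nets.outline_of("wrist","lamp")[0]; t=Q.inv().apply(p[d["pixels"]]-P)*1000; t=t[~np.isnan(t[:,0])]
for z0 in range(-60,95,12):
    k=t[(t[:,2]>z0)&(t[:,2]<z0+12)]
    if len(k)>40:
        print(z0,len(k),np.percentile(k,[1,99],axis=0)[:,:2].round(1).tolist())
f=cams.grab_frame("top");p=world(f); d=nets.outline_of("top","lamp")
for d in d:
    t=Q.inv().apply(p[d["pixels"]]-P)*1000; t=t[(np.linalg.norm(t,axis=1)<130)]
    for z0 in range(0,95,12):
        k=t[(t[:,2]>z0)&(t[:,2]<z0+12)]
        if len(k)>8: print("top",z0,len(k),np.percentile(k,[5,95],axis=0)[:,:2].round(1).tolist())
E
```

```text
dark [21, 31, 9, 15, 102] [325.31372549 177.89215686] [ 0.6164 -0.0849  0.1294]
orange 2200 [[0.6119, -0.1117, 0.0949], [0.6134, -0.1027, 0.0998], [0.6177, -0.0747, 0.141], [0.6226, -0.0503, 0.1658], [0.625, -0.0482, 0.1671]]
-60 4113 [[-2.2, -10.8], [12.2, 11.5]]
-48 1285 [[2.7, -10.7], [12.0, 11.1]]
-36 906 [[5.3, -10.0], [12.0, 10.5]]
-24 711 [[5.2, -10.2], [12.0, 10.5]]
-12 623 [[5.0, -10.3], [12.2, 10.7]]
0 466 [[4.2, -10.8], [12.3, 11.3]]
12 375 [[4.4, -11.1], [12.2, 11.0]]
24 280 [[4.0, -11.3], [12.0, 10.9]]
36 394 [[-0.3, -12.7], [13.0, 12.2]]
48 556 [[-4.0, -14.8], [15.0, 14.5]]
60 213 [[6.8, -13.4], [15.2, 13.4]]
72 185 [[6.9, -13.5], [15.1, 13.3]]
84 77 [[7.9, -13.2], [15.1, 11.9]]
top 12 25 [[-9.6, 4.8], [11.4, 13.7]]
top 24 25 [[-9.1, 4.4], [11.0, 13.1]]
top 36 26 [[-9.9, 3.1], [11.8, 13.4]]
top 48 38 [[-12.8, 2.0], [14.2, 14.8]]
top 60 34 [[-12.2, 4.3], [14.7, 16.4]]
top 72 26 [[-11.6, 5.2], [12.5, 15.3]]
top 84 14 [[-10.4, 1.8], [14.7, 14.4]]
```

{"fn": "send_rows", "kwargs": {"rows": [-0.002, 0.0036, -0.0015, 0, 0, 0, 1, 0, 0, 0, 0, 0, 0, 1, 0, 0, 0, 0, 0, 0, 1, 0, 0, 0, 0, 0, 0, 1, 0, 0, 0, 0, 0, 0, 1, 0, 0, 0, 0, 0, 0, 1, 0, 0, 0, 0, 0, 0, 1, 0, 0, 0, 0, 0, 0, 1, 0, 0, 0, 0, 0, 0, 1, 0, 0, 0, 0, 0, 0, 1]}}

```text
clock: 26.3
position: [0.4808, -0.0769, 0.2641]
tcp_rot: [2.356, -0.0, 1.514]
wrist_force: [0.2, -0.2, -1.1]
opening: 0.0222
```

```bash
python3 - <<'E'
from h import *
s=sensors.read_state(); Q=Rot(s["tcp_rot"]);P=s["position"]; z=Q.apply([0,0,1]); L=P+.09*z; G=np.array([.615,-.0845,.1297])
print(s["clock"],P.round(4),"dist",np.linalg.norm(G-L).round(4),"miss mm",(np.linalg.norm(np.cross(G-L,z))*1000).round(2),"slant",np.degrees(np.arccos(-z[2])).round(1),"dq",np.abs(s["dq"]).max().round(4),s["opening"])
f=cams.grab_frame("scene");p=world(f)
for l,w in(("spool",(.77,-.001)),("vase",(.454,.041)),("glue",(.645,-.337)),("scraper",(.713,.39))):
    for d in nets.outline_of("scene",l)[:1]: print(l,np.nanmedian(p[d["pixels"]],0).round(3),"was",w)
job.close_job()
E
```

```text
26.3 [ 0.4808 -0.0769  0.2641] dist 0.1 miss mm 0.03 slant 45.0 dq 0.0018 0.022224312131377405
spool [ 0.77  -0.001  0.044] was (0.77, -0.001)
vase [0.454 0.041 0.047] was (0.454, 0.041)
glue [ 0.644 -0.337  0.048] was (0.645, -0.337)
scraper [0.712 0.39  0.004] was (0.713, 0.39)
the job is handed in; nothing more can be done
```

The job is done and handed in at about 26 s of the 64 s allowed; no verdict came back.

- **Hanger:** I took it off the dark steel stand, hooked it over the blue sleeve with the gear towards the robot, slid it in light contact (about 6 N) to the green sleeve and let go. The last camera check put it within about 1 mm of the sleeve's centre. It hangs free with a lean of about 0.06 rad, as it did on the stand.
- **Lamp:** I drew the largest lamp out of the red holder, and it ends raised and still in the gripper. By the arm's measured pose and the gear centre found in the wrist picture, the slant is 45.0°, the lens is 100 mm from the gear, and the beam passes within 1 mm of the gear's centre. Camera calibration of about 2 mm limits how well the gear centre is known.
- **Bystanders:** the spool, vase, glue bottle and scraper are where they were, within 1 mm.

No check failed. The cameras disagreed by up to 5 mm in x on the rail, which I put down to the scene camera seeing the far side of the bar. I relied on the top and wrist views there.

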